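# Change the jars over for the second round of cross-weighing

### The arm

A 6-joint arm with a two-finger parallel gripper is mounted at the origin on the work surface. World frame = base frame: x ahead of the robot, y to its left, z up, the work surface at z = 0. Lengths are in mm, angles in rad, forces in N, time in s.
With the tool pointing down it reaches from about 350 to 975 mm from the base axis. Payload 7.1 kg.
Tool frame: the origin (TCP) lies on the front face of the gripper's body, between the roots of the fingers; the fingertips stand 80 mm ahead of it and the grasp point (between the pads) lies 61 mm ahead of it; z points along the fingers, y is the line along which they close (so a half turn about z gives the same grasp; the last joint's range is limited). The gripper opens to 88 mm and grips with 3 to 60 N. Pads are 20 mm wide; open, the fingers measure 115 mm over their backs; the gripper's body (75 mm by 178 mm) begins 61 mm behind the grasp point.
Start: joints at [-1.165, 0.423, 1.63, -0, 1.089, -0.019], TCP at [257.602, -569.427, 302.675] pointing down, gripper open.
Joint ranges: [-3, 3], [-0.9, 2.11], [0.09, 2.58], [-1.31, 4.45], [0.11, 2.69], [-2.54, 2.54]. Speed limits (rad/s): [2.39, 2.39, 3.01, 3.14, 3.14, 3.14].

### API

Orientations are given as a rotation vector (axis times angle).
In Python, from workcell import readout, vision, close_job gives the robot as it stands.
- The arm moves only by the tool servo_tool, never from a script. Its argument "plan" is a list that holds one entry, the list of rows, each a list of 7 numbers: the gripper command: -1 is fully open, 1 is shut, values between are in proportion, then the shift along the world's x, y, z in units of 40 mm (1.0 is 40 mm), then the turn, a rotation vector about the world's x, y, z in units of 5 degrees (1.0 is 5 degrees). A call has 1 to 5 rows; each row shifts and turns the commanded pose from where the row before left it; what a row does not reach is not made up. A row lasts 1/12 s, in which the tool goes at most 41.7 mm and 7.16 degrees, less where a joint would pass 70% of its speed; a pose out of reach is approached as far as the arm can. A call is refused whole if a number of a shift passes 1 or a number of a turn 1, either way. A call with a gripper value outside its range is refused whole. The fingers move at their own pace and stop on an object; the grip force is fixed at half the most. Time passes only in rows, so rows that do not move let the fingers close. It gives the time, the measured TCP pose, the force, the opening and the grip force at its end, in the units of the state.
- readout.get_obs(): the state, without advancing time (a new reading comes with each control period).
- vision.get_image(name): name is "side" or "top"; returns the picture (420x560x3 uint8, red, green, blue); there is no depth.
- vision.camera_params(name): a dict with "fx", "fy", "cx", "cy" (pixels), "rvec" (rotation vector, rad) and "tvec" (3), from world to camera coordinates, as OpenCV has them. Camera axes: x right, y down, z forward; pixel columns grow to the right and rows downward; lengths in mm; the calibration is good to about 2 mm. A picture is of the moment at which its call begins. camera_params takes no time and is no camera call.
- close_job(): hands the job in; it is judged then, once.
The state is a dict: "t": time; "qpos": joint angles; "qvel": joint speeds; "joint_torque": joint torques, N m; "ee_pos": TCP position; "orientation": TCP orientation; "ft_force": force on the tool from outside, world axes, zero at the start; "moment": the same for the moment, N m; "width": finger opening in mm; "grasp_force": force on a finger pad.
Only numpy, scipy, OpenCV 4.12 (cv2) and the standard library are available. Lean on these libraries where they do the work, as an engineer would, in place of code of your own. Each camera call takes 0.05 s, during which the arm holds its last target. There are 200 camera calls.

### The job

Three sample jars are being cross-weighed on two balances and the first round is done, so change them over: the red-capped jar goes on the white balance, the blue-capped jar on the black balance, and the yellow-capped jar waits on the round cork mat, each upright in the middle of its place. Dirt under a jar spoils the reading, so never stand a jar on the bare bench: use the free white tile as the in-between place. Set every jar down gently without dropping it or pressing hard on the balances, and leave the wash bottle and the spatula alone.

Things in the scene. Friction and masses are not known exactly. Their poses are not given: they have to be found in the camera images.
- jar_red_mid (a point): sealed round sample jar, amber glass with a paper label and a red screw cap; 50 mm in diameter (glass 48, cap 50), 65 mm tall, 105 to 210 g, standing upright. This point is its centre, half-way up, 32.5 mm above its underside; z points up its axis. At the start it stands on the black balance.
- jar_blue_mid (a point): sealed round sample jar, amber glass with a paper label and a blue screw cap; 50 mm in diameter (glass 48, cap 50), 65 mm tall, 105 to 210 g, standing upright. This point is its centre, half-way up, 32.5 mm above its underside; z points up its axis. At the start it stands on the cork mat.
- jar_yellow_mid (a point): sealed round sample jar, amber glass with a paper label and a yellow screw cap; 50 mm in diameter (glass 48, cap 50), 65 mm tall, 105 to 210 g, standing upright. This point is its centre, half-way up, 32.5 mm above its underside; z points up its axis. At the start it stands on the white balance.
- balance_white: compact laboratory balance with a white housing, 150 mm wide and about 200 mm deep, fixed, with a round bare-metal pan 100 mm in diameter. Origin: at bench level (z = 0) straight below the pan's centre; the pan's flat top, on which a jar stands, is 50 mm above the origin and is the balance's highest part. -x points to its display and keys (137 mm from the origin to the front edge, 65 mm to the back)
- balance_black: compact laboratory balance with a black housing, 150 mm wide and about 200 mm deep, fixed, with a round bare-metal pan 100 mm in diameter. Origin: at bench level (z = 0) straight below the pan's centre; the pan's flat top, on which a jar stands, is 50 mm above the origin and is the balance's highest part. -x points to its display and keys (137 mm from the origin to the front edge, 65 mm to the back)
- cork_mat: round cork mat, 100 mm in diameter and 12 mm thick, fixed on the bench. Origin: centre of its underside; a jar stands on its top, 12 mm above the origin.
- white_tile: square white ceramic tile, 110 by 110 mm and 12 mm thick, fixed on the bench, empty at the start: the free in-between place. Origin: centre of its underside; its top is 12 mm above the origin.
- wash_bottle: bystander: white wash bottle with a red cap and bent spout, 66 mm in diameter, 165 mm tall, loose. Origin: centre of its underside.
- spatula: bystander: slim steel laboratory double spatula, 191 mm long, 5 mm thick, lying loose on the bench along its own x. Origin: middle of its underside.
Mind the look-alikes: they are no part of the job. Leave any green or purple look-alike of the part that bears jar_blue_mid alone.

How it is judged (in metres and radians):
At the end, for the whole second after the job is handed in: The red-capped jar stands on the white balance's pan, the blue-capped jar on the black balance's pan and the yellow-capped jar on the cork mat, each within 15 mm of the centre, upright within 0.1 rad, its height within 5 mm of standing there, released and at rest (horizontal distance between jar_red_mid and balance_white below 0.015 m and height (world z) of jar_red_mid between 0.0775 and 0.0875 m and angle between each of jar_red_mid, jar_blue_mid, jar_yellow_mid's own z axis and vertical below 0.1 rad and linear speed of each of jar_red, jar_blue, jar_yellow below 0.01 m/s and contact force between each of jar_red, jar_blue, jar_yellow and the fingers below 0.05 N and horizontal distance between jar_blue_mid and balance_black below 0.015 m and height (world z) of jar_blue_mid between 0.0775 and 0.0875 m and horizontal distance between jar_yellow_mid and cork_mat below 0.015 m and height (world z) of jar_yellow_mid between 0.0395 and 0.0495 m); the robot touches nothing.
It fails at once if a jar is stood, laid or dropped on the bare bench (its centre less than 38 mm above the bench) (height (world z) of any of jar_red_mid, jar_blue_mid, jar_yellow_mid below 0.038 m).
It fails at once if a jar is let fall instead of being set down (faster than 0.5 m/s while the fingers do not touch it: a drop of about 13 mm) ((linear speed of jar_red above 0.5 m/s and contact force between jar_red and the fingers below 0.01 N) or (linear speed of jar_blue above 0.5 m/s and contact force between jar_blue and the fingers below 0.01 N) or (linear speed of jar_yellow above 0.5 m/s and contact force between jar_yellow and the fingers below 0.01 N)).
It fails at once if a balance is pressed with more than 40 N (contact force between any of balance_white, balance_black and anything else above 40 N).
It fails at once if the wash bottle or the spatula is disturbed (moved more than 30 mm) (distance of any of wash_bottle, spatula from where it was at the start of the episode above 0.03 m).
It also fails if it takes over 106 s, if anything falls off the work surface, if the arm or the gripper's body presses on something with over 40 N, if the wrist force passes 120 N, or if a joint passes its speed limit or range.

## Working session

There is one attempt and no reset: what is moved stays moved. The work goes in short steps, Python scripts to look and compute and a tool call to move; the robot and the scene stay as the last step left them, time stands still between calls to the robot, and variables do not carry over. Pictures are saved under pics/ and viewed, at most 14 in all, crops included, and the job is handed in when it is done.

Besides the shell and the picture viewer there is one more tool, called after ">>>" as name(argument=value, ...), one argument or row to a line, values as JSON. servo_tool: Moves the arm, as the interface text tells. Its arguments: {"type":"object","properties":{"plan":{"type":"array"}},"required":["plan"]}

```bash
mkdir -p pics
cat > h.py <<'E'
import cv2, numpy as np
from workcell import readout, vision
def grab(n,f):
    im=vision.get_image(n); cv2.imwrite('pics/'+f,im[:,:,::-1]); return im
def ray(n,u,v,z):
    p=vision.camera_params(n); R,_=cv2.Rodrigues(np.array(p['rvec'],float)); t=np.array(p['tvec'],float).ravel()
    c=-R.T@t; d=R.T@np.array([(u-p['cx'])/p['fx'],(v-p['cy'])/p['fy'],1]); return c+d*(z-c[2])/d[2]
E
python3 - <<'E'
from h import *
for n in('top','side'):
    grab(n,n+'0.png'); p=vision.camera_params(n); R,_=cv2.Rodrigues(np.array(p['rvec'],float)); print(n,p['fx'],(-R.T@np.array(p['tvec']).ravel()).round(), R.round(2).tolist())
o=readout.get_obs(); print(o['t'],o['ee_pos'],o['orientation'],o['width'])
E
```

```text
top 385.14924263002433 [ 506.   15. 1070.] [[0.02, -1.0, -0.01], [-0.99, -0.01, -0.12], [0.12, 0.01, -0.99]]
side 522.1864359380379 [ 458. -748.  991.] [[0.98, -0.18, 0.01], [-0.13, -0.75, -0.65], [0.13, 0.64, -0.76]]
0.1 [ 257.46224685 -569.0787224   302.00030511] [-3.06968381e+00 -6.62048497e-01  4.27524002e-04] 87.761696201446
```

View pics/top0.png

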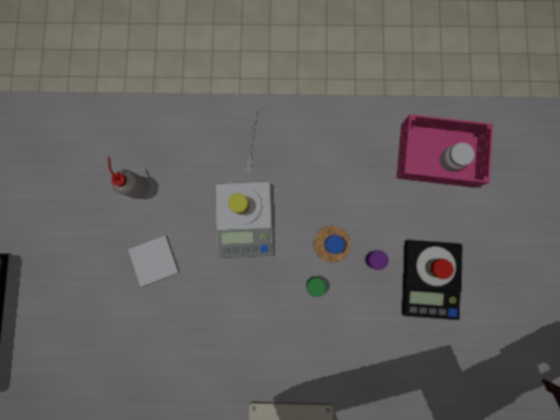

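View pics/side0.png

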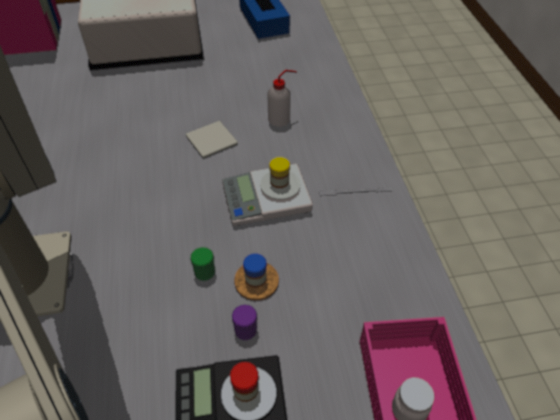

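The top view shows the yellow jar on the white balance (238,204), the blue jar on the cork (335,244) and the red jar on the black balance (441,269). The tile is at (153,261) and the bottle at (125,182). The look-alikes are green (317,287) and purple (378,260), both on the bare bench, so the blue-capped one on the cork is meant. The side view agrees: blue (255,270), green (203,264), purple (245,322).

```bash
cat > m.py <<'E'
from h import *
def blob(im,lo,hi,near=None,smin=120,vmin=40,smax=255,r=30):
    h=cv2.cvtColor(im,cv2.COLOR_RGB2HSV); m=cv2.inRange(h,(lo,smin,vmin),(hi,smax,255))
    if lo==0 and hi<15: m|=cv2.inRange(h,(170,smin,vmin),(180,smax,255))
    if near is not None:
        k=np.zeros_like(m); cv2.circle(k,near,r,255,-1); m&=k
    c=max(cv2.findContours(m,0,2)[0],key=cv2.contourArea); return c
def ctr(c): (x,y),r=cv2.minEnclosingCircle(c); mm=cv2.moments(c); return mm['m10']/mm['m00'],mm['m01']/mm['m00'],r,cv2.contourArea(c)
E
python3 - <<'E'
from m import *
T=cv2.imread('pics/top0.png')[:,:,::-1].copy();S=cv2.imread('pics/side0.png')[:,:,::-1].copy()
for n,lo,hi,pt,ps,z in[('red',0,8,(441,269),(245,378),115),('blue',105,130,(335,244),(255,268),77),('yel',22,35,(238,204),(280,168),115)]:
    a=ctr(blob(T,lo,hi,pt)); b=ctr(blob(S,lo,hi,ps))
    print(n,np.round(a,1),ray('top',a[0],a[1],z).round(1),'side',np.round(b,1),ray('side',b[0],b[1],z-6).round(1))
# supports
h=cv2.cvtColor(T,cv2.COLOR_RGB2HSV)
c=blob(T,5,20,(331,244),60,40,r=24); (x,y),r=cv2.minEnclosingCircle(c); print('cork',x,y,r,ray('top',x,y,12).round(1))
g=cv2.cvtColor(T,cv2.COLOR_RGB2GRAY)
for n,pt,r,z,th in[('tile',(153,261),34,12,130),('bpan',(436,266),26,50,100),('white',(244,220),50,45,130)]:
    k=np.zeros_like(g);cv2.circle(k,pt,r,255,-1); m=((g>th)&(k>0)).astype('uint8')*255
    c=max(cv2.findContours(m,0,2)[0],key=cv2.contourArea); q=cv2.minAreaRect(c); e=cv2.minEnclosingCircle(c)
    print(n,q,e,ray('top',*q[0],z).round(1),ray('top',*e[0],z).round(1), [ray('top',*p,z)[:2].round().tolist() for p in cv2.boxPoints(q)])
a=cv2.resize(T[150:300,300:480],None,fx=3,fy=3,interpolation=2);b=cv2.resize(T[170:300,120:285],None,fx=3,fy=3,interpolation=2)
o=np.zeros((600,800,3),'uint8');o=np.vstack([np.pad(a,((0,0),(0,0),(0,0)))[:450]]);cv2.imwrite('pics/c1.png',a[:,:,::-1]);cv2.imwrite('pics/c2.png',b[:,:,::-1])
E
```

```text
red [441.5 268.4  11.2 315.5] [ 466.1 -362.9  115. ] side [243.8 376.8  16.3 702.5] [ 465.5 -366.6  109. ]
blue [334.3 244.    9.5 239. ] [ 521.8 -106.8   77. ] side [254.5 264.5  11.5 373. ] [ 521.7 -107.9   71. ]
yel [238.2 203.    9.7 259. ] [619.6 138.  115. ] side [279.1 166.3  10.7 301. ] [619.8 138.5 109. ]
cork 331.515625 243.8125 18.454971313476562 [ 523.2 -107.    12. ]
tile ((152.14141845703125, 260.47552490234375), (38.556610107421875, 38.46222686767578), 70.70995330810547) ((152.0, 260.5), 26.386648178100586) [470.5 381.7  12. ] [470.5 382.1  12. ] [[502.0, 451.0], [538.0, 353.0], [440.0, 313.0], [404.0, 410.0]]
bpan ((435.5, 266.0), (38.0, 37.0), 90.0) ((435.54071044921875, 266.0813903808594), 19.614315032958984) [ 469.2 -373.2   50. ] [ 469.  -373.3   50. ] [[518.0, -327.0], [519.0, -423.0], [421.0, -419.0], [420.0, -324.0]]
white ((242.5301971435547, 205.69432067871094), (44.95752716064453, 52.86310577392578), 87.51044464111328) ((242.59840393066406, 205.61669921875), 33.35459899902344) [620.7 135.1  45. ] [620.9 135.   45. ] [[678.0, 211.0], [686.0, 68.0], [565.0, 61.0], [556.0, 201.0]]
```

View pics/c1.png

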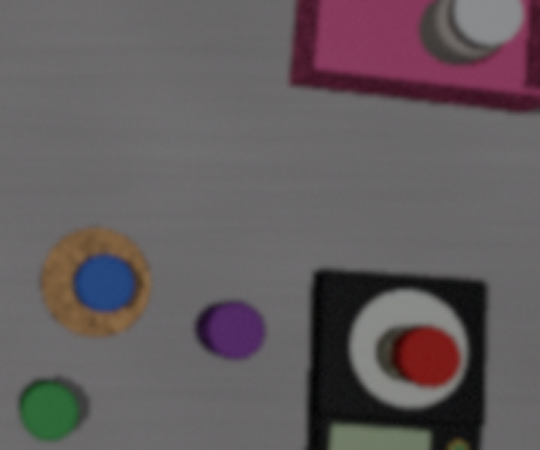

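View pics/c2.png

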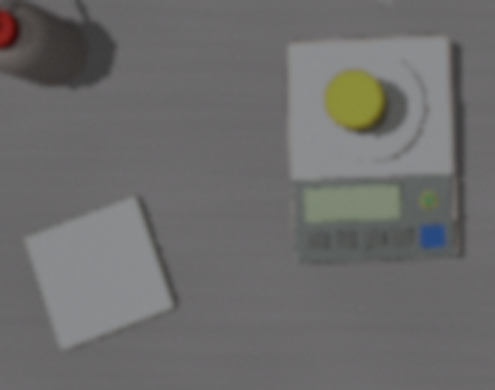

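The crop shows blue on the cork at crop (105,283), with purple (235,330) and green (50,408) standing apart on bare bench. The second crop shows yellow at (355,100), with the white pan's rim arc running through (405,60), (427,105) and (380,160). The tile is at (100,272), with a clear top.

Run:
```python
from m import *
p=lambda x,y:ray('top',120+x/3-.33,170+y/3-.33,50)[:2]
A=np.array([p(*q) for q in[(405,60),(420,80),(427,105),(420,130),(403,152),(380,160)]])
from scipy.optimize import least_squares
print('arc',least_squares(lambda c:np.hypot(*(A-c).T)-50,A.mean(0)-[0,-30]).x, A.round().tolist())
a,b=[ray('top',120+x/3-.33,170+y/3-.33,40)[:2] for x,y in[(288,44),(450,37)]]
d=(b-a)/np.linalg.norm(b-a); print('housing w',np.linalg.norm(b-a), (a+b)/2+65*np.array([d[1],-d[0]]),(a+b)/2-65*np.array([d[1],-d[0]]),a,b)
S=cv2.imread('pics/side0.png')
cv2.imwrite('pics/c3.png',cv2.resize(S[145:235,215:320],None,fx=6,fy=6,interpolation=2))
```

```text
arc [622.77439844 132.83049611] [[664.0, 103.0], [646.0, 89.0], [624.0, 83.0], [601.0, 88.0], [581.0, 103.0], [574.0, 123.0]]
housing w 146.82938662467654 [617.90873054 133.38231858] [747.69566756 140.82214254] [678.60071909 210.39660115] [687.00367901  63.80785997]
```

View pics/c3.png

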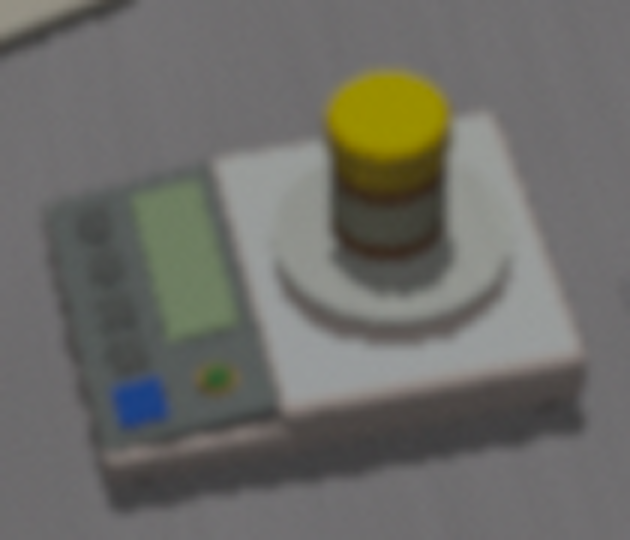

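The white pan's rim spans crop x 275–512 with its front at 322, so its centre is at about crop (393,236). This agrees with the top-view arc, and the jar stands near the centre. I'm moving above the yellow jar.

>>> servo_tool(
  plan=[
    [[-1, 0.453, 0.884, 0, 0, 0, 0], [-1, 0.453, 0.884, 0, 0, 0, 0], [-1, 0.453, 0.884, 0, 0, 0, 0], [-1, 0.453, 0.884, 0, 0, 0, 0], [-1, 0.453, 0.884, 0, 0, 0, 0]],
  ],
)

```text
t: 0.52
ee_pos: [348.4, -390.8, 302.3]
orientation: [-3.071, -0.661, 0.0]
ft_force: [0.5, -0.1, -0.1]
width: 87.8
grasp_force: 0.0
```

>>> servo_tool(
  plan=[
    [[-1, 0.453, 0.884, 0, 0, 0, 0], [-1, 0.453, 0.884, 0, 0, 0, 0], [-1, 0.453, 0.884, 0, 0, 0, 0], [-1, 0.453, 0.884, 0, 0, 0, 0], [-1, 0.453, 0.884, 0, 0, 0, 0]],
  ],
)

```text
t: 0.93
ee_pos: [439.1, -213.9, 302.6]
orientation: [-3.071, -0.662, 0.0]
ft_force: [0.0, -0.8, 0.8]
width: 87.8
grasp_force: 0.0
```

>>> servo_tool(
  plan=[
    [[-1, 0.453, 0.884, 0, 0, 0, 0], [-1, 0.453, 0.884, 0, 0, 0, 0], [-1, 0.453, 0.884, 0, 0, 0, 0], [-1, 0.453, 0.884, 0, 0, 0, 0], [-1, 0.453, 0.884, 0, 0, 0, 0]],
  ],
)

```text
t: 1.35
ee_pos: [529.8, -37.0, 302.5]
orientation: [-3.071, -0.663, 0.001]
ft_force: [0.3, -0.6, 0.1]
width: 87.9
grasp_force: 0.0
```

>>> servo_tool(
  plan=[
    [[-1, 0.453, 0.884, 0, 0, 0, 0], [-1, 0.453, 0.884, 0, 0, 0, 0], [-1, 0.453, 0.884, 0, 0, 0, 0], [-1, 0.453, 0.884, 0, 0, 0, 0], [-1, 0.453, 0.884, 0, 0, 0, 0]],
  ],
)

```text
t: 1.77
ee_pos: [620.3, 139.8, 302.3]
orientation: [3.071, 0.663, -0.001]
ft_force: [2.3, 0.5, 0.6]
width: 87.6
grasp_force: 0.0
```

Run:
```python
from h import *
print(ray('side',215+393/6,145+236/6,50))
im=grab('side','s1.png');cv2.imwrite('pics/s1c.png',cv2.resize(cv2.imread('pics/s1.png')[40:250,170:400],None,fx=2.5,fy=2.5))
o=readout.get_obs(); print(o['t'],o['ee_pos'],o['orientation'],o['width'],o['qpos'])
```

```text
[622.73684337 134.41184136  50.        ]
1.8167 [623.23216427 145.27512842 302.60141151] [-3.06772888 -0.66582578 -0.00558118] 87.4079289951636 [0.2095346  0.44380786 1.59699925 0.00275197 1.09724146 1.35162613]
```

View pics/s1c.png

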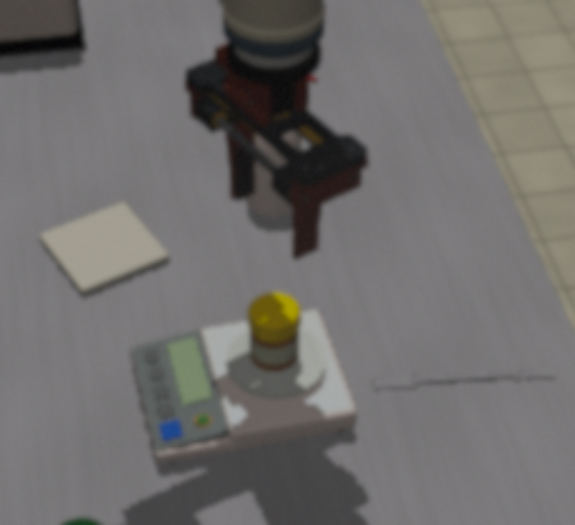

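The gripper is above the yellow jar with the fingers straddling it. The bottle stands clear behind it. I'm descending.

>>> servo_tool(
  plan=[
    [[-1, 0, 0, -0.2, 0, 0, 0], [-1, 0, 0, -0.4, 0, 0, 0], [-1, 0, 0, -0.4, 0, 0, 0], [-1, 0, 0, -0.3, 0, 0, 0], [-1, 0, 0, -0.1, 0, 0, 0]],
  ],
)

```text
t: 2.23
ee_pos: [618.3, 136.6, 243.9]
orientation: [3.071, 0.661, -0.007]
ft_force: [0.0, -0.2, 0.0]
width: 87.9
grasp_force: 0.0
```

>>> servo_tool(
  plan=[
    [[-1, 0, 0, -0.5, 0, 0, 0], [-1, 0, 0, -0.7, 0, 0, 0], [-1, 0, 0, -0.7, 0, 0, 0], [-1, 0, 0, -0.5, 0, 0, 0], [-1, 0, 0, -0.18, 0, 0, 0]],
  ],
)

```text
t: 2.65
ee_pos: [618.2, 136.7, 140.5]
orientation: [3.071, 0.661, -0.008]
ft_force: [-0.3, -0.3, 0.6]
width: 87.8
grasp_force: 0.0
```

>>> servo_tool(
  plan=[
    [[-1, 0, 0, 0, 0, 0, 0], [-1, 0, 0, 0, 0, 0, 0], [1, 0, 0, 0, 0, 0, 0], [1, 0, 0, 0, 0, 0, 0], [1, 0, 0, 0, 0, 0, 0]],
  ],
)

```text
t: 3.07
ee_pos: [620.7, 137.9, 145.0]
orientation: [3.071, 0.662, 0.004]
ft_force: [-0.2, -0.3, 0.2]
width: 71.6
grasp_force: 0.0
```

>>> servo_tool(
  plan=[
    [[1, 0, 0, 0, 0, 0, 0], [1, 0, 0, 0, 0, 0, 0], [1, 0, 0, 0, 0, 0, 0], [1, 0, 0, 0, 0, 0, 0], [1, 0, 0, 0, 0, 0, 0]],
  ],
)

```text
t: 3.48
ee_pos: [620.1, 137.9, 143.8]
orientation: [-3.071, -0.662, -0.0]
ft_force: [-1.1, 1.3, 3.3]
width: 49.1
grasp_force: 30.0
```

>>> servo_tool(
  plan=[
    [[1, 0, 0, 0.2, 0, 0, 0], [1, 0, 0, 0.5, 0, 0, 0], [1, 0, 0, 0.6, 0, 0, 0], [1, 0, 0, 0.5, 0, 0, 0], [1, 0, 0, 0.2, 0, 0, 0]],
  ],
)

```text
t: 3.9
ee_pos: [621.1, 137.9, 226.4]
orientation: [3.071, 0.662, 0.006]
ft_force: [0.7, 0.6, -1.2]
width: 49.0
grasp_force: 30.0
```

>>> servo_tool(
  plan=[
    [[1, -0.22, 0.37, 0, 0, 0, 0], [1, -0.41, 0.67, 0, 0, 0, 0], [1, -0.49, 0.79, 0, 0, 0, 0], [1, -0.49, 0.79, 0, 0, 0, 0], [1, -0.49, 0.79, 0, 0, 0, 0]],
  ],
)

```text
t: 4.32
ee_pos: [534.8, 274.9, 222.9]
orientation: [3.071, 0.661, -0.002]
ft_force: [0.7, -0.5, -1.8]
width: 49.1
grasp_force: 30.0
```

>>> servo_tool(
  plan=[
    [[1, -0.49, 0.79, 0, 0, 0, 0], [1, -0.45, 0.73, 0, 0, 0, 0], [1, -0.37, 0.61, 0, 0, 0, 0], [1, -0.22, 0.37, 0, 0, 0, 0], [1, -0.11, 0.19, 0, 0, 0, 0]],
  ],
)

```text
t: 4.73
ee_pos: [468.7, 383.5, 223.0]
orientation: [3.07, 0.666, -0.001]
ft_force: [0.5, 0.2, -2.1]
width: 49.6
grasp_force: 30.0
```

>>> servo_tool(
  plan=[
    [[1, 0, 0, -0.4, 0, 0, 0], [1, 0, 0, -0.6, 0, 0, 0], [1, 0, 0, -0.6, 0, 0, 0], [1, 0, 0, -0.5, 0, 0, 0], [1, 0, 0, -0.3, 0, 0, 0]],
  ],
)

```text
t: 5.15
ee_pos: [469.7, 380.4, 124.9]
orientation: [3.069, 0.661, -0.005]
ft_force: [-0.4, -0.8, -1.7]
width: 49.4
grasp_force: 30.0
```

>>> servo_tool(
  plan=[
    [[1, 0, 0, -0.15, 0, 0, 0], [1, 0, 0, -0.13, 0, 0, 0], [1, 0, 0, -0.1, 0, 0, 0], [1, 0, 0, -0.06, 0, 0, 0], [1, 0, 0, -0.04, 0, 0, 0]],
  ],
)

```text
t: 5.57
ee_pos: [470.8, 382.0, 108.8]
orientation: [-3.071, -0.662, -0.002]
ft_force: [0.1, 0.1, -2.3]
width: 49.1
grasp_force: 30.0
```

>>> servo_tool(
  plan=[
    [[1, 0, 0, -0.03, 0, 0, 0], [1, 0, 0, -0.02, 0, 0, 0], [1, 0, 0, 0, 0, 0, 0], [1, 0, 0, 0, 0, 0, 0]],
  ],
)

```text
t: 5.9
ee_pos: [470.5, 381.9, 106.6]
orientation: [-3.071, -0.662, -0.001]
ft_force: [0.1, 0.3, -1.2]
width: 49.2
grasp_force: 30.0
```

>>> servo_tool(
  plan=[
    [[1, 0, 0, -0.02, 0, 0, 0], [1, 0, 0, -0.02, 0, 0, 0], [1, 0, 0, 0, 0, 0, 0], [1, 0, 0, 0, 0, 0, 0]],
  ],
)

```text
t: 6.23
ee_pos: [470.6, 382.0, 105.8]
orientation: [-3.071, -0.662, -0.001]
ft_force: [-2.2, -1.9, 7.1]
width: 49.4
grasp_force: 30.0
```

>>> servo_tool(
  plan=[
    [[-1, 0, 0, 0, 0, 0, 0], [-1, 0, 0, 0, 0, 0, 0], [-1, 0, 0, 0, 0, 0, 0], [-1, 0, 0, 0, 0, 0, 0], [-1, 0, 0, 0, 0, 0, 0]],
  ],
)

```text
t: 6.65
ee_pos: [470.4, 381.8, 104.6]
orientation: [3.071, 0.662, -0.0]
ft_force: [0.1, -0.1, -0.1]
width: 79.3
grasp_force: 0.0
```

>>> servo_tool(
  plan=[
    [[-1, 0, 0, 0, 0, 0, 0], [-1, 0, 0, 0.5, 0, 0, 0], [-1, 0, 0, 0.9, 0, 0, 0], [-1, 0, 0, 0.9, 0, 0, 0], [-1, 0, 0, 0.7, 0, 0, 0]],
  ],
)

```text
t: 7.07
ee_pos: [470.6, 382.0, 226.8]
orientation: [-3.071, -0.662, -0.001]
ft_force: [-0.1, 0.7, -1.1]
width: 87.8
grasp_force: 0.0
```

Run:
```python
from m import *
im=grab('side','s2.png'); b=ctr(blob(im,22,35,(215,125),r=45)); print(b,ray('side',b[0],b[1],71)); o=readout.get_obs(); print(o['ee_pos'],o['width'])
```

```text
(209.95711060948082, 121.86380737396539, 9.323676109313965, 221.5) [472.54176512 379.1443174   71.        ]
[472.65483886 383.54344328 232.13279748] 88.12675540469463
```

The yellow jar stands on the tile. Next is the red jar.

>>> servo_tool(
  plan=[
    [[-1, -0.02, -0.4, 0, 0, 0, 0], [-1, -0.02, -0.8, 0, 0, 0, 0], [-1, -0.02, -1, 0, 0, 0, 0], [-1, -0.02, -1, 0, 0, 0, 0], [-1, -0.03, -1, 0, 0, 0, 0]],
  ],
)

```text
t: 7.53
ee_pos: [464.7, 211.5, 223.6]
orientation: [3.07, 0.664, -0.003]
ft_force: [0.1, -0.2, 0.2]
width: 88.0
grasp_force: 0.0
```

>>> servo_tool(
  plan=[
    [[-1, 0, -1, 0, 0, 0, 0], [-1, 0, -1, 0, 0, 0, 0], [-1, 0, -1, 0, 0, 0, 0], [-1, 0, -1, 0, 0, 0, 0], [-1, 0, -1, 0, 0, 0, 0]],
  ],
)

```text
t: 7.95
ee_pos: [464.4, 11.5, 223.8]
orientation: [-3.071, -0.662, 0.003]
ft_force: [0.9, -0.2, -0.8]
width: 87.6
grasp_force: 0.0
```

>>> servo_tool(
  plan=[
    [[-1, 0, -1, 0, 0, 0, 0], [-1, 0, -1, 0, 0, 0, 0], [-1, 0, -1, 0, 0, 0, 0], [-1, 0, -1, 0, 0, 0, 0], [-1, 0, -1, 0, 0, 0, 0]],
  ],
)

```text
t: 8.37
ee_pos: [464.3, -188.2, 223.7]
orientation: [-3.07, -0.662, 0.003]
ft_force: [0.8, -0.8, -0.4]
width: 87.9
grasp_force: 0.0
```

>>> servo_tool(
  plan=[
    [[-1, 0, -1, 0, 0, 0, 0], [-1, 0, -1, 0, 0, 0, 0], [-1, 0, -1, 0, 0, 0, 0], [-1, 0, -0.8, 0, 0, 0, 0], [-1, 0, -0.45, 0, 0, 0, 0]],
  ],
)

```text
t: 8.78
ee_pos: [464.7, -359.5, 223.7]
orientation: [-3.072, -0.658, 0.001]
ft_force: [0.4, 0.1, 0.5]
width: 88.0
grasp_force: 0.0
```

>>> servo_tool(
  plan=[
    [[-1, 0, -0.2, 0, 0, 0, 0], [-1, 0, 0, 0, 0, 0, 0], [-1, 0, 0, 0, 0, 0, 0]],
  ],
)

```text
t: 9.03
ee_pos: [465.4, -363.0, 224.0]
orientation: [-3.069, -0.662, 0.002]
ft_force: [-0.9, 0.5, 0.7]
width: 88.2
grasp_force: 0.0
```

>>> servo_tool(
  plan=[
    [[-1, 0, 0, -0.3, 0, 0, 0], [-1, 0, 0, -0.6, 0, 0, 0], [-1, 0, 0, -0.6, 0, 0, 0], [-1, 0, 0, -0.4, 0, 0, 0], [-1, 0, 0, -0.13, 0, 0, 0]],
  ],
)

```text
t: 9.45
ee_pos: [464.9, -361.3, 140.3]
orientation: [-3.066, -0.665, 0.005]
ft_force: [-0.4, 0.4, 0.3]
width: 87.8
grasp_force: 0.0
```

>>> servo_tool(
  plan=[
    [[-1, 0, 0, 0, 0, 0, 0], [-1, 0, 0, 0, 0, 0, 0], [1, 0, 0, 0, 0, 0, 0], [1, 0, 0, 0, 0, 0, 0], [1, 0, 0, 0, 0, 0, 0]],
  ],
)

```text
t: 9.87
ee_pos: [466.5, -364.5, 144.5]
orientation: [3.07, 0.662, 0.002]
ft_force: [0.2, -0.2, 0.3]
width: 71.2
grasp_force: 0.0
```

>>> servo_tool(
  plan=[
    [[1, 0, 0, 0, 0, 0, 0], [1, 0, 0, 0, 0, 0, 0], [1, 0, 0, 0, 0, 0, 0], [1, 0, 0, 0, 0, 0, 0], [1, 0, 0, 0, 0, 0, 0]],
  ],
)

```text
t: 10.28
ee_pos: [466.2, -364.5, 143.8]
orientation: [3.07, 0.662, 0.001]
ft_force: [-0.4, -0.6, 3.0]
width: 48.8
grasp_force: 30.0
```

>>> servo_tool(
  plan=[
    [[1, 0, 0, 0.3, 0, 0, 0], [1, 0, 0, 0.6, 0, 0, 0], [1, 0, 0, 0.7, 0, 0, 0], [1, 0, 0, 0.6, 0, 0, 0], [1, 0, 0, 0.3, 0, 0, 0]],
  ],
)

```text
t: 10.7
ee_pos: [466.7, -364.7, 246.8]
orientation: [3.068, 0.662, 0.004]
ft_force: [-0.1, -0.9, -1.6]
width: 49.3
grasp_force: 30.0
```

>>> servo_tool(
  plan=[
    [[1, 0.12, 0.37, 0, 0, 0, 0], [1, 0.23, 0.75, 0, 0, 0, 0], [1, 0.285, 0.909, 0, 0, 0, 0], [1, 0.285, 0.909, 0, 0, 0, 0], [1, 0.285, 0.909, 0, 0, 0, 0]],
  ],
)

```text
t: 11.12
ee_pos: [513.5, -207.9, 242.3]
orientation: [-3.07, -0.66, 0.003]
ft_force: [0.7, 0.3, -2.4]
width: 49.4
grasp_force: 30.0
```

>>> servo_tool(
  plan=[
    [[1, 0.285, 0.909, 0, 0, 0, 0], [1, 0.285, 0.909, 0, 0, 0, 0], [1, 0.285, 0.909, 0, 0, 0, 0], [1, 0.285, 0.909, 0, 0, 0, 0], [1, 0.285, 0.909, 0, 0, 0, 0]],
  ],
)

```text
t: 11.53
ee_pos: [570.3, -25.8, 242.2]
orientation: [-3.07, -0.662, 0.004]
ft_force: [0.5, -0.0, -1.6]
width: 49.1
grasp_force: 30.0
```

>>> servo_tool(
  plan=[
    [[1, 0.285, 0.909, 0, 0, 0, 0], [1, 0.285, 0.909, 0, 0, 0, 0], [1, 0.285, 0.909, 0, 0, 0, 0], [1, 0.23, 0.75, 0, 0, 0, 0], [1, 0.12, 0.37, 0, 0, 0, 0]],
  ],
)

```text
t: 11.95
ee_pos: [618.9, 129.5, 242.1]
orientation: [-3.069, -0.666, 0.002]
ft_force: [-0.1, -1.0, -1.8]
width: 49.3
grasp_force: 30.0
```

>>> servo_tool(
  plan=[
    [[1, 0.075, 0.21, 0, 0, 0, 0], [1, 0, 0, 0, 0, 0, 0], [1, 0, 0, 0, 0, 0, 0], [1, 0, 0, 0, 0, 0, 0]],
  ],
)

```text
t: 12.28
ee_pos: [621.8, 132.3, 243.1]
orientation: [3.071, 0.66, -0.002]
ft_force: [-0.5, 0.8, -0.6]
width: 49.2
grasp_force: 30.0
```

>>> servo_tool(
  plan=[
    [[1, 0, 0, -0.4, 0, 0, 0], [1, 0, 0, -0.6, 0, 0, 0], [1, 0, 0, -0.6, 0, 0, 0], [1, 0, 0, -0.4, 0, 0, 0], [1, 0, 0, -0.2, 0, 0, 0]],
  ],
)

```text
t: 12.7
ee_pos: [621.0, 131.7, 153.2]
orientation: [3.072, 0.659, -0.006]
ft_force: [-0.3, -1.0, -0.9]
width: 49.1
grasp_force: 30.0
```

>>> servo_tool(
  plan=[
    [[1, 0, 0, -0.08, 0, 0, 0], [1, 0, 0, -0.06, 0, 0, 0], [1, 0, 0, -0.06, 0, 0, 0], [1, 0, 0, -0.04, 0, 0, 0], [1, 0, 0, -0.02, 0, 0, 0]],
  ],
)

```text
t: 13.12
ee_pos: [622.8, 133.7, 145.8]
orientation: [3.071, 0.662, 0.002]
ft_force: [0.1, -0.0, -1.0]
width: 49.1
grasp_force: 30.0
```

>>> servo_tool(
  plan=[
    [[1, 0, 0, -0.02, 0, 0, 0], [1, 0, 0, 0, 0, 0, 0], [1, 0, 0, 0, 0, 0, 0]],
  ],
)

```text
t: 13.37
ee_pos: [622.5, 133.9, 144.6]
orientation: [-3.071, -0.662, -0.001]
ft_force: [0.8, 0.6, -1.3]
width: 49.0
grasp_force: 30.0
```

>>> servo_tool(
  plan=[
    [[1, 0, 0, -0.02, 0, 0, 0], [1, 0, 0, -0.02, 0, 0, 0], [1, 0, 0, 0, 0, 0, 0], [1, 0, 0, 0, 0, 0, 0]],
  ],
)

```text
t: 13.7
ee_pos: [622.7, 133.9, 143.8]
orientation: [-3.071, -0.662, -0.001]
ft_force: [-2.4, -0.8, 6.2]
width: 48.9
grasp_force: 30.0
```

>>> servo_tool(
  plan=[
    [[-1, 0, 0, 0, 0, 0, 0], [-1, 0, 0, 0, 0, 0, 0], [-1, 0, 0, 0, 0, 0, 0], [-1, 0, 0, 0, 0, 0, 0], [-1, 0, 0, 0, 0, 0, 0]],
  ],
)

```text
t: 14.12
ee_pos: [622.4, 133.7, 142.5]
orientation: [3.071, 0.662, -0.0]
ft_force: [0.1, -0.2, 0.5]
width: 79.0
grasp_force: 0.0
```

>>> servo_tool(
  plan=[
    [[-1, 0, 0, 0, 0, 0, 0], [-1, 0, 0, 0.3, 0, 0, 0], [-1, 0, 0, 0.6, 0, 0, 0], [-1, 0, 0, 0.7, 0, 0, 0], [-1, 0, 0, 0.4, 0, 0, 0]],
  ],
)

```text
t: 14.53
ee_pos: [623.3, 133.9, 226.0]
orientation: [3.071, 0.662, 0.005]
ft_force: [0.6, -0.4, -0.2]
width: 87.6
grasp_force: 0.0
```

>>> servo_tool(
  plan=[
    [[-1, -0.15, -0.36, 0, 0, 0, 0], [-1, -0.3, -0.72, 0, 0, 0, 0], [-1, -0.35, -0.845, 0, 0, 0, 0], [-1, -0.35, -0.845, 0, 0, 0, 0], [-1, -0.35, -0.845, 0, 0, 0, 0]],
  ],
)

```text
t: 14.95
ee_pos: [560.5, -12.6, 222.2]
orientation: [-3.071, -0.663, 0.002]
ft_force: [0.2, -0.5, 0.0]
width: 87.8
grasp_force: 0.0
```

>>> servo_tool(
  plan=[
    [[-1, -0.35, -0.845, 0, 0, 0, 0], [-1, -0.33, -0.78, 0, 0, 0, 0], [-1, -0.23, -0.54, 0, 0, 0, 0], [-1, -0.11, -0.24, 0, 0, 0, 0], [-1, 0, 0, 0, 0, 0, 0]],
  ],
)

```text
t: 15.37
ee_pos: [520.0, -109.0, 222.4]
orientation: [-3.072, -0.657, 0.002]
ft_force: [-0.0, 0.6, -0.0]
width: 87.9
grasp_force: 0.0
```

>>> servo_tool(
  plan=[
    [[-1, 0, 0, 0, 0, 0, 0], [-1, 0, 0, 0, 0, 0, 0], [-1, 0, 0, 0, 0, 0, 0]],
  ],
)

```text
t: 15.62
ee_pos: [522.1, -106.0, 222.6]
orientation: [-3.07, -0.665, -0.0]
ft_force: [0.5, 0.3, -0.4]
width: 88.2
grasp_force: 0.0
```

Run:
```python
from m import *
im=grab('side','s3.png'); b=ctr(blob(im,0,8,(279,168),r=30)); print(b,ray('side',b[0],b[1],109)); o=readout.get_obs(); print(o['ee_pos'],o['width'])
cv2.imwrite('pics/s3c.png',cv2.resize(cv2.imread('pics/s3.png')[60:360,130:430],None,fx=2,fy=2))
```

```text
(280.07205720572057, 168.87293729372936, 10.738171577453613, 303.0) [620.59232754 129.50116964 109.        ]
[ 522.07477253 -106.00407892  222.60589194] 87.80288346969814
```

View pics/s3c.png

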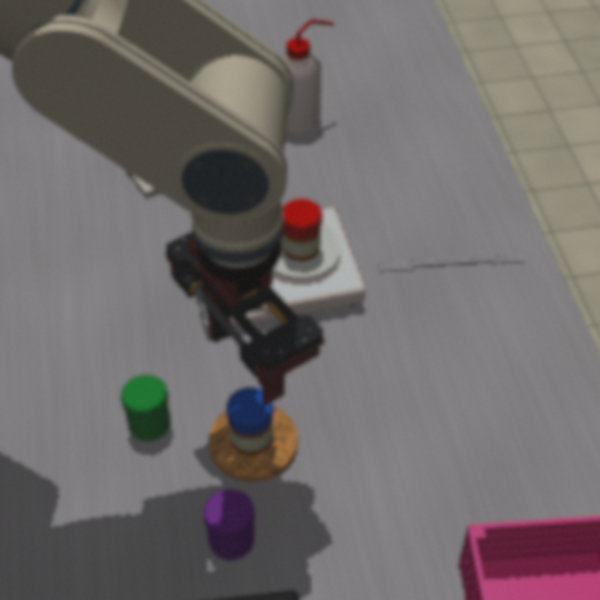

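Red stands on the white pan at crop (301,235). The gripper is over the blue jar (250,420), with green (147,405) and purple (230,525) clear of the fingers. I'm descending.

>>> servo_tool(
  plan=[
    [[-1, 0, 0, -0.4, 0, 0, 0], [-1, 0, 0, -0.8, 0, 0, 0], [-1, 0, 0, -0.9, 0, 0, 0], [-1, 0, 0, -0.6, 0, 0, 0], [-1, 0, 0, -0.23, 0, 0, 0]],
  ],
)

```text
t: 16.08
ee_pos: [520.1, -105.7, 102.3]
orientation: [-3.068, -0.664, 0.007]
ft_force: [0.3, 0.4, -0.0]
width: 87.5
grasp_force: 0.0
```

>>> servo_tool(
  plan=[
    [[-1, 0, 0, 0, 0, 0, 0], [-1, 0, 0, 0, 0, 0, 0], [1, 0, 0, 0, 0, 0, 0], [1, 0, 0, 0, 0, 0, 0], [1, 0, 0, 0, 0, 0, 0]],
  ],
)

```text
t: 16.5
ee_pos: [522.5, -107.2, 106.9]
orientation: [3.07, 0.662, 0.004]
ft_force: [0.6, 0.1, 0.0]
width: 71.1
grasp_force: 0.0
```

>>> servo_tool(
  plan=[
    [[1, 0, 0, 0, 0, 0, 0], [1, 0, 0, 0, 0, 0, 0], [1, 0, 0, 0, 0, 0, 0], [1, 0, 0, 0, 0, 0, 0], [1, 0, 0, 0, 0, 0, 0]],
  ],
)

```text
t: 16.92
ee_pos: [521.7, -107.1, 105.8]
orientation: [3.071, 0.662, 0.0]
ft_force: [-1.7, 0.1, 4.9]
width: 49.3
grasp_force: 30.0
```

>>> servo_tool(
  plan=[
    [[1, 0, 0, 0.5, 0, 0, 0], [1, 0, 0, 0.8, 0, 0, 0], [1, 0, 0, 0.9, 0, 0, 0], [1, 0, 0, 0.8, 0, 0, 0], [1, 0, 0, 0.5, 0, 0, 0]],
  ],
)

```text
t: 17.33
ee_pos: [522.2, -107.2, 248.3]
orientation: [3.07, 0.662, 0.004]
ft_force: [0.8, -0.7, -2.2]
width: 49.0
grasp_force: 30.0
```

>>> servo_tool(
  plan=[
    [[1, -0.08, -0.4, 0, 0, 0, 0], [1, -0.16, -0.8, 0, 0, 0, 0], [1, -0.185, -0.93, 0, 0, 0, 0], [1, -0.185, -0.93, 0, 0, 0, 0], [1, -0.185, -0.93, 0, 0, 0, 0]],
  ],
)

```text
t: 17.75
ee_pos: [489.0, -267.8, 245.2]
orientation: [-3.07, -0.663, 0.001]
ft_force: [0.5, -0.4, -1.3]
width: 49.2
grasp_force: 30.0
```

>>> servo_tool(
  plan=[
    [[1, -0.185, -0.93, 0, 0, 0, 0], [1, -0.17, -0.86, 0, 0, 0, 0], [1, -0.12, -0.6, 0, 0, 0, 0], [1, -0.05, -0.27, 0, 0, 0, 0], [1, 0, 0, 0, 0, 0, 0]],
  ],
)

```text
t: 18.17
ee_pos: [468.0, -375.0, 244.9]
orientation: [-3.072, -0.658, 0.0]
ft_force: [0.5, 1.1, -2.3]
width: 49.1
grasp_force: 30.0
```

>>> servo_tool(
  plan=[
    [[1, 0, 0, -0.4, 0, 0, 0], [1, 0, 0, -0.6, 0, 0, 0], [1, 0, 0, -0.6, 0, 0, 0], [1, 0, 0, -0.45, 0, 0, 0], [1, 0, 0, -0.2, 0, 0, 0]],
  ],
)

```text
t: 18.58
ee_pos: [468.0, -370.4, 152.7]
orientation: [-3.067, -0.663, 0.004]
ft_force: [-0.4, 1.4, -2.9]
width: 49.0
grasp_force: 30.0
```

>>> servo_tool(
  plan=[
    [[1, 0, 0, -0.08, 0, 0, 0], [1, 0, 0, -0.06, 0, 0, 0], [1, 0, 0, -0.04, 0, 0, 0], [1, 0, 0, -0.02, 0, 0, 0], [1, 0, 0, 0, 0, 0, 0]],
  ],
)

```text
t: 19.0
ee_pos: [469.2, -373.2, 148.3]
orientation: [3.07, 0.662, 0.001]
ft_force: [-0.0, 0.6, -2.0]
width: 48.8
grasp_force: 30.0
```

>>> servo_tool(
  plan=[
    [[1, 0, 0, -0.04, 0, 0, 0], [1, 0, 0, -0.03, 0, 0, 0], [1, 0, 0, -0.02, 0, 0, 0], [1, 0, 0, 0, 0, 0, 0], [1, 0, 0, 0, 0, 0, 0]],
  ],
)

```text
t: 19.42
ee_pos: [468.8, -373.1, 143.9]
orientation: [3.071, 0.662, -0.0]
ft_force: [0.6, -0.3, -1.2]
width: 49.1
grasp_force: 30.0
```

>>> servo_tool(
  plan=[
    [[1, 0, 0, -0.02, 0, 0, 0], [1, 0, 0, -0.01, 0, 0, 0], [1, 0, 0, 0, 0, 0, 0], [1, 0, 0, 0, 0, 0, 0]],
  ],
)

```text
t: 19.75
ee_pos: [468.8, -373.1, 143.8]
orientation: [3.071, 0.662, 0.0]
ft_force: [-2.4, 1.6, 9.7]
width: 49.3
grasp_force: 30.0
```

>>> servo_tool(
  plan=[
    [[-1, 0, 0, 0, 0, 0, 0], [-1, 0, 0, 0, 0, 0, 0], [-1, 0, 0, 0, 0, 0, 0], [-1, 0, 0, 0, 0, 0, 0], [-1, 0, 0, 0, 0, 0, 0]],
  ],
)

```text
t: 20.17
ee_pos: [468.8, -373.1, 142.6]
orientation: [-3.071, -0.662, 0.0]
ft_force: [-0.5, -0.6, -1.2]
width: 79.0
grasp_force: 0.0
```

>>> servo_tool(
  plan=[
    [[-1, 0, 0, 0, 0, 0, 0], [-1, 0, 0, 0.3, 0, 0, 0], [-1, 0, 0, 0.6, 0, 0, 0], [-1, 0, 0, 0.7, 0, 0, 0], [-1, 0, 0, 0.4, 0, 0, 0]],
  ],
)

```text
t: 20.58
ee_pos: [469.5, -373.6, 225.8]
orientation: [3.069, 0.662, 0.003]
ft_force: [0.6, -0.1, -0.4]
width: 87.8
grasp_force: 0.0
```

>>> servo_tool(
  plan=[
    [[-1, 0.02, 0.4, 0, 0, 0, 0], [-1, 0.02, 0.8, 0, 0, 0, 0], [-1, 0, 1, 0, 0, 0, 0], [-1, 0, 1, 0, 0, 0, 0], [-1, 0, 1, 0, 0, 0, 0]],
  ],
)

```text
t: 21.0
ee_pos: [469.3, -202.6, 222.2]
orientation: [-3.07, -0.661, 0.001]
ft_force: [1.4, 0.4, -0.7]
width: 87.6
grasp_force: 0.0
```

>>> servo_tool(
  plan=[
    [[-1, 0, 1, 0, 0, 0, 0], [-1, 0, 1, 0, 0, 0, 0], [-1, 0, 1, 0, 0, 0, 0], [-1, 0, 1, 0, 0, 0, 0], [-1, 0, 1, 0, 0, 0, 0]],
  ],
)

```text
t: 21.42
ee_pos: [468.9, -2.6, 222.3]
orientation: [-3.071, -0.662, 0.001]
ft_force: [0.5, -0.8, -1.1]
width: 87.9
grasp_force: 0.0
```

>>> servo_tool(
  plan=[
    [[-1, 0, 1, 0, 0, 0, 0], [-1, 0, 1, 0, 0, 0, 0], [-1, 0, 1, 0, 0, 0, 0], [-1, 0, 1, 0, 0, 0, 0], [-1, 0, 1, 0, 0, 0, 0]],
  ],
)

```text
t: 21.83
ee_pos: [468.7, 197.2, 222.3]
orientation: [3.071, 0.663, -0.002]
ft_force: [0.5, -0.5, -0.5]
width: 88.0
grasp_force: 0.0
```

>>> servo_tool(
  plan=[
    [[-1, 0, 1, 0, 0, 0, 0], [-1, 0, 1, 0, 0, 0, 0], [-1, 0, 1, 0, 0, 0, 0], [-1, 0, 0.85, 0, 0, 0, 0], [-1, 0, 0.55, 0, 0, 0, 0]],
  ],
)

```text
t: 22.25
ee_pos: [468.7, 374.4, 222.2]
orientation: [-3.07, -0.666, 0.0]
ft_force: [0.4, 0.3, -0.2]
width: 88.0
grasp_force: 0.0
```

>>> servo_tool(
  plan=[
    [[-1, 0, 0.28, 0, 0, 0, 0], [-1, 0, 0, 0, 0, 0, 0], [-1, 0, 0, 0, 0, 0, 0], [-1, 0, 0, 0, 0, 0, 0]],
  ],
)

```text
t: 22.58
ee_pos: [469.9, 380.7, 222.3]
orientation: [3.07, 0.661, -0.002]
ft_force: [0.2, 0.4, 0.4]
width: 87.6
grasp_force: 0.0
```

Down from 222.8 to 105.5.

>>> servo_tool(
  plan=[
    [[-1, 0, 0, -0.4, 0, 0, 0], [-1, 0, 0, -0.8, 0, 0, 0], [-1, 0, 0, -0.9, 0, 0, 0], [-1, 0, 0, -0.6, 0, 0, 0], [-1, 0, 0, -0.23, 0, 0, 0]],
  ],
)

```text
t: 23.0
ee_pos: [469.0, 379.1, 102.2]
orientation: [3.069, 0.658, -0.008]
ft_force: [-0.7, -0.7, 0.5]
width: 87.5
grasp_force: 0.0
```

>>> servo_tool(
  plan=[
    [[-1, 0, 0, 0, 0, 0, 0], [-1, 0, 0, 0, 0, 0, 0], [1, 0, 0, 0, 0, 0, 0], [1, 0, 0, 0, 0, 0, 0], [1, 0, 0, 0, 0, 0, 0]],
  ],
)

```text
t: 23.42
ee_pos: [471.1, 382.6, 107.1]
orientation: [-3.07, -0.662, -0.004]
ft_force: [0.1, 0.4, -0.5]
width: 71.5
grasp_force: 0.0
```

>>> servo_tool(
  plan=[
    [[1, 0, 0, 0, 0, 0, 0], [1, 0, 0, 0, 0, 0, 0], [1, 0, 0, 0, 0, 0, 0], [1, 0, 0, 0, 0, 0, 0], [1, 0, 0, 0, 0, 0, 0]],
  ],
)

```text
t: 23.83
ee_pos: [470.5, 382.3, 105.8]
orientation: [-3.071, -0.662, -0.001]
ft_force: [-0.1, -0.7, 4.0]
width: 49.5
grasp_force: 30.0
```

>>> servo_tool(
  plan=[
    [[1, 0, 0, 0.4, 0, 0, 0], [1, 0, 0, 0.7, 0, 0, 0], [1, 0, 0, 0.8, 0, 0, 0], [1, 0, 0, 0.7, 0, 0, 0], [1, 0, 0, 0.4, 0, 0, 0]],
  ],
)

```text
t: 24.25
ee_pos: [471.0, 382.6, 228.2]
orientation: [-3.07, -0.662, -0.004]
ft_force: [0.0, -0.3, -2.2]
width: 48.9
grasp_force: 30.0
```

>>> servo_tool(
  plan=[
    [[1, 0.04, -0.4, 0, 0, 0, 0], [1, 0.08, -0.75, 0, 0, 0, 0], [1, 0.102, -0.95, 0, 0, 0, 0], [1, 0.102, -0.95, 0, 0, 0, 0], [1, 0.102, -0.95, 0, 0, 0, 0]],
  ],
)

```text
t: 24.67
ee_pos: [486.2, 219.7, 224.0]
orientation: [3.07, 0.664, -0.004]
ft_force: [0.3, -0.2, -2.6]
width: 49.5
grasp_force: 30.0
```

>>> servo_tool(
  plan=[
    [[1, 0.102, -0.95, 0, 0, 0, 0], [1, 0.102, -0.95, 0, 0, 0, 0], [1, 0.102, -0.95, 0, 0, 0, 0], [1, 0.102, -0.95, 0, 0, 0, 0], [1, 0.102, -0.95, 0, 0, 0, 0]],
  ],
)

```text
t: 25.08
ee_pos: [506.4, 29.7, 224.2]
orientation: [-3.071, -0.662, 0.004]
ft_force: [0.4, 0.1, -1.9]
width: 48.8
grasp_force: 30.0
```

>>> servo_tool(
  plan=[
    [[1, 0.102, -0.95, 0, 0, 0, 0], [1, 0.102, -0.95, 0, 0, 0, 0], [1, 0.09, -0.8, 0, 0, 0, 0], [1, 0.06, -0.5, 0, 0, 0, 0], [1, 0.03, -0.28, 0, 0, 0, 0]],
  ],
)

```text
t: 25.5
ee_pos: [522.0, -109.9, 224.2]
orientation: [-3.071, -0.658, 0.003]
ft_force: [-0.0, 0.4, -1.1]
width: 49.2
grasp_force: 30.0
```

>>> servo_tool(
  plan=[
    [[1, 0, 0, 0, 0, 0, 0], [1, 0, 0, 0, 0, 0, 0], [1, 0, 0, -0.3, 0, 0, 0], [1, 0, 0, -0.6, 0, 0, 0], [1, 0, 0, -0.6, 0, 0, 0]],
  ],
)

```text
t: 25.92
ee_pos: [523.4, -105.5, 165.4]
orientation: [3.07, 0.665, 0.003]
ft_force: [1.2, -0.2, -1.9]
width: 49.2
grasp_force: 30.0
```

>>> servo_tool(
  plan=[
    [[1, 0, 0, -0.6, 0, 0, 0], [1, 0, 0, -0.4, 0, 0, 0], [1, 0, 0, -0.2, 0, 0, 0], [1, 0, 0, -0.1, 0, 0, 0], [1, 0, 0, 0, 0, 0, 0]],
  ],
)

```text
t: 26.33
ee_pos: [522.9, -106.1, 113.0]
orientation: [-3.07, -0.664, 0.002]
ft_force: [-0.4, -0.1, -2.7]
width: 48.9
grasp_force: 30.0
```

>>> servo_tool(
  plan=[
    [[1, 0, 0, -0.06, 0, 0, 0], [1, 0, 0, -0.05, 0, 0, 0], [1, 0, 0, -0.04, 0, 0, 0], [1, 0, 0, -0.02, 0, 0, 0], [1, 0, 0, -0.01, 0, 0, 0]],
  ],
)

```text
t: 26.75
ee_pos: [523.3, -107.2, 106.6]
orientation: [3.071, 0.662, 0.001]
ft_force: [-0.2, 0.1, -1.9]
width: 49.3
grasp_force: 30.0
```

>>> servo_tool(
  plan=[
    [[1, 0, 0, -0.01, 0, 0, 0], [1, 0, 0, -0.01, 0, 0, 0], [1, 0, 0, 0, 0, 0, 0], [1, 0, 0, 0, 0, 0, 0]],
  ],
)

```text
t: 27.08
ee_pos: [523.4, -107.2, 105.8]
orientation: [3.071, 0.662, 0.001]
ft_force: [-1.0, -0.1, 2.3]
width: 49.4
grasp_force: 30.0
```

Contact, so I'm releasing. Then I'll go up, back off towards −x to clear the view, and check.

>>> servo_tool(
  plan=[
    [[-1, 0, 0, 0, 0, 0, 0], [-1, 0, 0, 0, 0, 0, 0], [-1, 0, 0, 0, 0, 0, 0], [-1, 0, 0, 0, 0, 0, 0], [-1, 0, 0, 0, 0, 0, 0]],
  ],
)

```text
t: 27.5
ee_pos: [523.2, -107.0, 105.4]
orientation: [-3.071, -0.662, 0.0]
ft_force: [-0.8, 0.2, 0.3]
width: 79.2
grasp_force: 0.0
```

>>> servo_tool(
  plan=[
    [[-1, 0, 0, 0, 0, 0, 0], [-1, 0, 0, 0.4, 0, 0, 0], [-1, 0, 0, 0.8, 0, 0, 0], [-1, 0, 0, 0.9, 0, 0, 0], [-1, 0, 0, 0.9, 0, 0, 0]],
  ],
)

```text
t: 27.92
ee_pos: [522.6, -106.9, 226.3]
orientation: [-3.07, -0.662, 0.003]
ft_force: [1.1, 0.1, 0.8]
width: 88.0
grasp_force: 0.0
```

>>> servo_tool(
  plan=[
    [[-1, 0, 0, 0.9, 0, 0, 0], [-1, -0.3, 0.5, 0.5, 0, 0, 0], [-1, -0.4, 0.8, 0, 0, 0, 0], [-1, -0.4, 0.9, 0, 0, 0, 0], [-1, -0.4, 0.9, 0, 0, 0, 0]],
  ],
)

```text
t: 28.33
ee_pos: [462.5, 17.7, 282.1]
orientation: [3.071, 0.659, 0.002]
ft_force: [0.5, 1.1, -0.7]
width: 87.7
grasp_force: 0.0
```

>>> servo_tool(
  plan=[
    [[-1, -0.2, 0.9, 0, 0, 0, 0], [-1, 0, 0.9, 0, 0, 0, 0], [-1, 0, 0.9, 0, 0, 0, 0], [-1, 0, 0.9, 0, 0, 0, 0], [-1, 0, 0.9, 0, 0, 0, 0]],
  ],
)

```text
t: 28.75
ee_pos: [454.7, 198.7, 281.7]
orientation: [-3.071, -0.662, -0.001]
ft_force: [1.3, -0.4, -0.2]
width: 87.4
grasp_force: 0.0
```

>>> servo_tool(
  plan=[
    [[-1, 0, 0.9, 0, 0, 0, 0], [-1, 0, 0.6, 0, 0, 0, 0], [-1, 0, 0.3, 0, 0, 0, 0], [-1, 0, 0, 0, 0, 0, 0], [-1, 0, 0, 0, 0, 0, 0]],
  ],
)

```text
t: 29.17
ee_pos: [454.9, 268.5, 281.2]
orientation: [3.07, 0.664, -0.001]
ft_force: [-0.4, 0.4, 0.6]
width: 87.8
grasp_force: 0.0
```

Run:
```python
from m import *
T=grab('top','t4.png');S=grab('side','s4.png')
for n,lo,hi,pt,ps,z in[('blue',105,130,(441,269),(245,378),115),('yel',22,35,(335,244),(255,268),77),('red',0,8,(240,204),(280,168),115)]:
    for v,im,p,zz in(('top',T,pt,z),('side',S,ps,z-6)):
        try: a=ctr(blob(im,lo,hi,p)); print(n,v,np.round(a,1),ray(v,a[0],a[1],zz).round(1))
        except Exception as e: print(n,v,e)
o=readout.get_obs(); print(o['t'],o['ee_pos'],o['width'])
```

```text
blue top [445.1 267.2  11.8 325.5] [ 469.  -371.7  115. ]
blue side [246.2 379.6  15.9 660.5] [ 468.9 -372.5  109. ]
yel top [334.3 242.6  10.5 307. ] [ 525.3 -106.6   77. ]
yel side [255.9 264.5  12.2 416. ] [ 524.8 -108.3   71. ]
red top [241.2 202.8   9.8 259. ] [620.1 130.5 115. ]
red side [280.1 168.9  10.7 301. ] [620.7 129.4 109. ]
29.2667 [455.0725895  267.52989723 281.29227529] 87.56535451312756
```

View pics/t4.png

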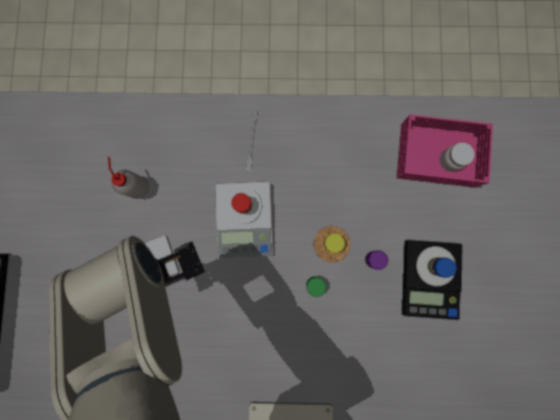

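View pics/s4.png

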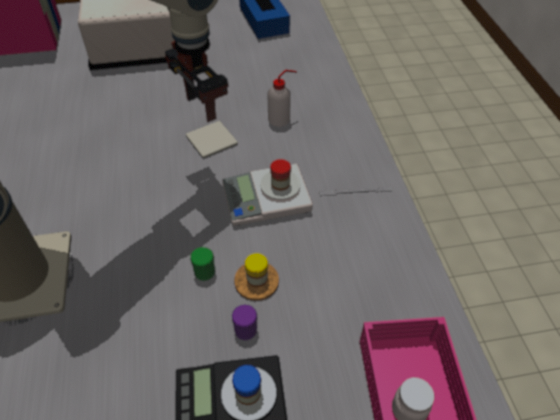

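Red sits on the white pan (241,203), blue on the black pan (445,267) and yellow on the cork (334,243). All are upright and within about 5 mm of centre. The bottle and spatula haven't moved, and the arm is clear.

```bash
python3 -c "
from workcell import close_job
print(close_job())"
```

```text
the job is handed in; nothing more can be done
None
```

The changeover is done and handed in: red on the white balance, blue on the black balance and yellow on the cork mat, each within about 5 mm of centre by camera; the hand-in returned no verdict.

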